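Bring the label printer back into service on the floristry bench

TASK

A new roll has been put in the label printer on the flower bench. With the closed fingers, press the cover down until it clicks fully shut, then press the black power rocker over to on (the end with the white bar goes down), then press the green feed key and let it go, to run out a label. Leave the orange cancel key alone, do not lift the printer or shove it about, and leave the things standing round it where they are.

Things in the scene. Friction and masses are not known exactly. Their poses are not given: they have to be found in the camera images.
- printer: Ivory label printer with a dark grey cover, 220 deep (x), 170 wide (y), 131 high when shut; 1.5 to 2.3 kg, loose on rubber feet. Origin: centre of its underside, on the bench; +x to its back, z up; within 0.45 rad of facing the robot. The front 70 mm (x -110 to -40) is a flat control deck 105 high; on it, at x -80: rocker at y +52, green feed key at y -3, orange cancel key at y -55.
- cover (a joint): Cover angle in rad: 0 shut, grows as its front edge rises; starts at 0.45 to 0.85. A stiff hinge holds it at any angle; 1 to 3 N at the front edge moves it. Over the last 0.08 rad a sprung latch resists: a steady 5 N straight down near the front edge, 9 N half way to the hinge, takes it past the click (a stop set below 10 N may trip too soon); then it stays shut.
- cover_edge (a point): Point on the outer (upper) face of the cover, on its middle line, 125 mm from the hinge and 15 mm behind the front edge, near the light press pad. It moves and turns with the cover: z is the face's outward normal, x points to the hinge. Shut, the face is level, 131 above the bench and 26 above the deck.
- cover_hinge (a point): Middle of the cover's hinge axis, which runs along the printer's y at x +100, 107 above the bench. The cover is a slab 170 wide and 24 thick that lies on top of this axis and reaches 140 from it towards the front.
- power (a joint): Angle of the power rocker in rad: 0 off, 0.4 on; over-centre spring, so it snaps to one end or the other from about 0.2. Starts off.
- power_on_end (a point): Point on the rocker's on half (white bar; the off half has a white ring), 11 mm from the pivot towards the printer's front. The rocker is black, 30 long along the printer's x, 20 wide. Off, the on half slopes up to 8 above the deck at its end (this point 6 above); on, it lies level 2 above the deck. About 5 N at its end (6 N at this point) and 4 to 5 mm of travel flip it. Moves with the rocker.
- feed (a joint): Travel of the green feed key in m: 0 up, 0.0035 fully down; springs back; about 1.5 N starts it and 4.6 N takes it fully down.
- feed_top (a point): Centre of the top of the green feed key: round, 22 across, 5 proud of the deck; presses straight down.
- cancel (a joint): Travel of the orange cancel key in m, like the feed key. Not to be pressed.
- cancel_top (a point): Centre of the top of the orange cancel key: round, 22 across, 5 proud of the deck.
- tumbler: Clear glass tumbler of rosebuds, 76 across, about 130 high with the buds, 0.3 kg, loose, on one side of the printer, centre 175 to 205 mm from the printer's middle line. Origin under its centre. Leave it.
- canister: White and blue round wipes canister, 94 across, 177 high, loose, on the other side of the printer (tumbler and canister may swap sides), centre 175 to 205 mm from the middle line. Origin under its centre. Leave it.
- spare_roll: Spare roll of labels standing on end, 72 across, 80 high, loose, on the bench between printer and robot. Origin under its centre. Leave it.
- scissors: Closed scissors lying flat, 174 long, 80 wide over the finger loops, 10 high, loose, on the bench between printer and robot. Origin near their middle, on the bench; x towards the blade tips. Leave them.

How it is judged:
On the way, in this order (a step that is already met when the one before it is completed fails the run):
1. the cover is latched shut (value of joint cover below 0.03 rad), for 0.2 s.
2. the power rocker is on (value of joint power above 0.3 rad), for 0.1 s.
3. the feed key is pressed (value of joint feed above 0.0025 m), for 0.05 s.
4. the feed key is let go (value of joint feed below 0.001 m), for 0.1 s.
At the end, for the whole second after the job is handed in: Cover shut (within 0.03 rad), rocker on (over 0.3 rad), feed and cancel keys up (within 1 mm), printer standing still on the bench within 30 mm of its start, tumbler, canister, spare roll and scissors within 30 mm of theirs (value of joint cover below 0.03 rad and value of joint power above 0.3 rad and value of joint each of feed, cancel below 0.001 m and distance of each of printer, tumbler, canister, spare_roll, scissors from where it was at the start of the episode below 0.03 m and height (world z) of printer below 0.008 m and linear speed of printer below 0.01 m/s); the robot touches nothing.
It fails at once if out of order: power switched on while the cover is open, or feed pressed before the cover is shut and the power on ((value of joint power above 0.2 rad and value of joint cover above 0.06 rad) or (value of joint feed above 0.002 m and (value of joint power below 0.2 rad or value of joint cover above 0.06 rad))).
It fails at once if the cancel key is pressed (value of joint cancel above 0.002 m).
It fails at once if the printer is shoved more than 30 mm or lifted (distance of printer from where it was at the start of the episode above 0.03 m or height (world z) of printer above 0.012 m or angle between printer's own z axis and vertical above 0.12 rad).
It fails at once if the cover is lifted or forced back instead of pressed shut (value of joint cover above 1.05 rad).
It fails at once if a thing beside the printer is moved, lifted or knocked over ((distance of tumbler from where it was at the start of the episode above 0.03 m or angle between tumbler's own z axis and vertical above 0.4 rad) or (distance of canister from where it was at the start of the episode above 0.03 m or angle between canister's own z axis and vertical above 0.4 rad) or (distance of spare_roll from where it was at the start of the episode above 0.03 m or angle between spare_roll's own z axis and vertical above 0.4 rad) or (distance of scissors from where it was at the start of the episode above 0.03 m or angle between scissors's own z axis and vertical above 0.4 rad)).
It also fails if it takes over 53 s, if anything falls off the work surface, if the arm or the gripper's body presses on something with over 40 N, if the wrist force passes 120 N, or if a joint passes its speed limit or range.

ROBOT

A 7-joint arm with a two-finger parallel gripper is mounted at the origin on the work surface. World frame = base frame: x ahead of the robot, y to its left, z up, the work surface at z = 0. Lengths are in m, angles in rad, forces in N, time in s.
With the tool pointing down it reaches from about 0.4 to 0.85 m from the base axis. Payload 4.5 kg.
Tool frame: the origin (TCP) lies on the centre line of the jaws, within the pads' length; the fingertips stand r.tips_ahead ahead of it and the grasp point (between the pads) is the TCP (r.tips_ahead is the distance from the TCP to the fingertips, in m); z points along the fingers, y is the direction in which the jaws open and shut (so a half turn about z gives the same grasp; the last joint's range is limited). The gripper opens to 88 mm and grips with 3 to 60 N. Pads are 18 mm wide; open, the fingers measure 123 mm over their backs; the gripper's body (75 mm by 187 mm) begins 45 mm behind the grasp point.
Start: joints at [-1.105, 0.689, -0.195, 1.565, 0.157, 0.902, -0.215], TCP at [0.262, 0.568, 0.258] pointing down, gripper open.
Joint ranges: [-3.01, 3.01], [-0.46, 2.08], [-1.47, 1.51], [0.13, 2.56], [-1, 4.14], [0.04, 2.09], [-2.66, 2.66]. Speed limits (rad/s): [2.57, 2.57, 3.14, 3.14, 3.14, 3.14, 3.14].

INTERFACE

Orientations are given as a unit quaternion [x, y, z, w].
In Python, from plant import r gives the robot as it stands.
- The arm moves only by the shell command python3 -m inch 'ROWS' [FORCE]. ROWS is JSON, a list of rows, each a list of 5 numbers: the shift along the world's x, y, z in units of 25 mm (1.0 is 25 mm), then the turn about the world's z in units of 6 degrees (1.0 is 6 degrees), then the finger opening in mm, from 0 to 88.1. A call has 1 to 5 rows; each row shifts and turns the commanded pose from where the row before left it; what a row does not reach is not made up. A row lasts 1/10 s, in which the tool goes at most 50 mm and 8.59 degrees, less where a joint would pass 70% of its speed; a pose out of reach is approached as far as the arm can. A call is refused whole if a number of a shift passes 1 or a number of a turn 1, either way. A call with a gripper value outside its range is refused whole. The fingers move at their own pace and stop on an object; FORCE is the grip in N (left out, the last holds). Time passes only in rows, so rows that do not move let the fingers close. It gives the time, the measured TCP pose, the force and the opening at its end, in the units of the state.
- r.get_state(): the state, without advancing time (a new reading comes with each control period).
- r.snapshot(name): name is "scene" or "top" or "wrist"; returns a dict with "pixels" (384x512x3 uint8, red, green, blue), "range_z" (384x512 float32, m along the optical axis (not along the pixel's ray), 0 where there is no reading), "K" (3x3 intrinsics, pixels), "position" and "attitude" of the camera in the world. Camera axes: x right, y up, looking along -z (the intrinsics and any distortion apply to the point x, -y, -z); pixel columns grow to the right and rows downward; lengths in m; the calibration is good to about 2 mm. A picture is of the moment at which its call begins.
- r.finish_job(): hands the job in, once; it reports no verdict.
The state is a dict: "clock": time; "q": joint angles; "qd": joint speeds; "joint_torque": joint torques, N m; "tool_pos": TCP position; "eef_rot": TCP orientation; "contact_force": force on the tool from outside, world axes, zero at the start; "moment": the same for the moment, N m; "opening": opening from 0.0 (shut) to 1.0 (fully open).
Only numpy, scipy, OpenCV 4.12 (cv2) and the standard library are available. Lean on these libraries where they do the work, as an engineer would, in place of code of your own. Each camera call takes 0.05 s, during which the arm holds its last target. There are 200 camera calls.

## Working session

There is one attempt and no reset: what is moved stays moved. The work goes in short steps, Python scripts to look and compute and a shell command to move; the robot and the scene stay as the last step left them, time stands still between calls to the robot, and variables do not carry over. Pictures are saved under pics/ and viewed, about 8 in all and at most 12, crops included, and the job is handed in when it is done.

```bash
mkdir -p pics; cat > h.py <<'E'
import numpy as np, cv2
from scipy.spatial.transform import Rotation as R
from plant import r
def snap(n,name=None):
    s=r.snapshot(n)
    if name: cv2.imwrite(f'pics/{name}.png',s['pixels'][:,:,::-1])
    return s
def rot(s):
    a=np.array(s['attitude'],float)
    return R.from_quat(a).as_matrix() if a.size==4 else a.reshape(3,3)
def cloud(s):
    z=s['range_z'];h,w=z.shape;v,u=np.mgrid[:h,:w];K=np.array(s['K'])
    c=np.stack([(u-K[0,2])/K[0,0]*z,-(v-K[1,2])/K[1,1]*z,-z],-1)
    return c@rot(s).T+np.array(s['position'])
def ray(s,u,v,h):
    K=np.array(s['K']);d=rot(s)@np.array([(u-K[0,2])/K[0,0],-(v-K[1,2])/K[1,1],-1]);p=np.array(s['position'])
    return p+d*(h-p[2])/d[2]
E
python3 - <<'E'
from h import *
a=snap('scene','scene0');b=snap('top','top0')
for s in(a,b):print({k:(v if k not in('pixels','range_z') else v.shape) for k,v in s.items()})
st=r.get_state();print(st,r.tips_ahead)
np.savez('top0.npz',**b);np.savez('scene0.npz',**a)
E
```

```text
{'pixels': (384, 512, 3), 'range_z': (384, 512), 'K': array([[415.8153966 ,   0.        , 261.01269722],
       [  0.        , 415.8153966 , 187.72885586],
       [  0.        ,   0.        ,   1.        ]]), 'position': array([ 1.26746135, -0.49074553,  0.62686352]), 'attitude': array([0.43787712, 0.22096819, 0.38729808, 0.78066439])}
{'pixels': (384, 512, 3), 'range_z': (384, 512), 'K': array([[409.46095139,   0.        , 259.64967345],
       [  0.        , 409.46095139, 193.93637087],
       [  0.        ,   0.        ,   1.        ]]), 'position': array([0.48384687, 0.02295911, 0.99484042]), 'attitude': array([ 0.04027819, -0.04298973, -0.69776297,  0.71390223])}
{'clock': 0.1, 'q': array([-1.10521999,  0.68989104, -0.19450363,  1.56620129,  0.15732651,
        0.90249613, -0.21509833]), 'qd': array([ 7.45893953e-04, -1.53623579e-03,  9.81492947e-04, -4.50549732e-03,
        1.52677057e-03,  6.84455541e-04,  8.97530199e-05]), 'joint_torque': array([-1.66876413e-03, -5.28497887e+01, -1.27088919e+00, -1.53837007e+01,
       -5.25091169e-02,  2.12669664e-03,  6.12353210e-05]), 'tool_pos': array([0.26138788, 0.56714914, 0.25700578]), 'eef_rot': array([ 2.14177406e-01,  9.76794449e-01, -7.95756441e-04, -9.93241762e-05]), 'contact_force': array([ 0.30431509, -1.06210067,  0.47027152]), 'moment': array([-0.02600615,  0.00529182,  0.02461371]), 'opening': 1.0005180077684537} 0.019
```

View pics/top0.png

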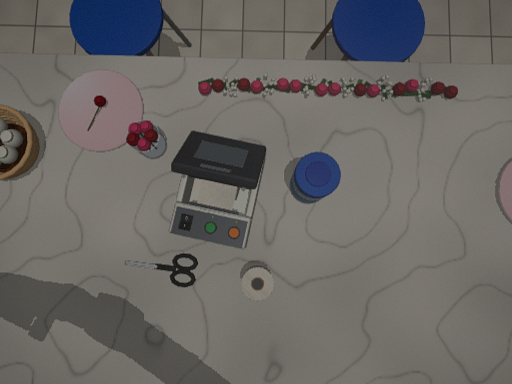

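View pics/scene0.png

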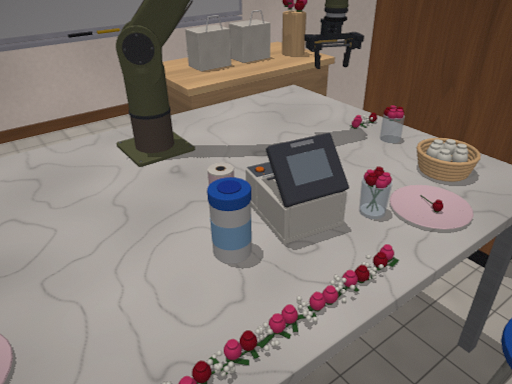

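Top view: printer around (215,190), with its deck showing the rocker (186,222), green key (210,227) and orange key (234,233). The canister is at (317,175), tumbler at (150,142), roll at (257,283) and scissors at (165,268). The cover is raised, and the scene view shows the press pad near its front edge.

```bash
cat > meas.py <<'E'
from h import *
def cen(s,lo,hi,box,mn=15):
    hsv=cv2.cvtColor(s['pixels'],cv2.COLOR_RGB2HSV);m=cv2.inRange(hsv,lo,hi)
    k=np.zeros_like(m);u0,u1,v0,v1=box;k[v0:v1,u0:u1]=m[v0:v1,u0:u1]
    n,l,st,c=cv2.connectedComponentsWithStats(k)
    if n<2:return None
    i=1+st[1:,4].argmax();return c[i],st[i,4],l==i
E
python3 - <<'E'
from meas import *
s=dict(np.load('top0.npz'));P=cloud(s)
g=cen(s,(45,80,40),(85,255,255),(170,260,190,260));o=cen(s,(3,120,80),(20,255,255),(170,260,190,260))
for n,x in(('g',g),('o',o)):print(n,x[0],x[1],ray(s,*x[0],.11),np.median(P[x[2]],0))
G=ray(s,*g[0],.11);O=ray(s,*o[0],.11)
d=G-O;yaw=np.arctan2(-d[0],d[1]);print('yaw',yaw,np.linalg.norm(d))
# deck height
print('deck z',P[222,198],P[230,222],P[238,225])
# high points near the printer: cover plane
c,si=np.cos(yaw),np.sin(yaw);M=np.array([[c,si],[-si,c]])
org=G[:2]-M.T@np.array([-.08,-.003]);print('origin',org)
L=P.copy();L[...,:2]=(P[...,:2]-org)@M.T
m=(L[...,0]>-.08)&(L[...,0]<.115)&(abs(L[...,1])<.07)&(P[...,2]>.135)
q=L[m];A=np.c_[q[:,0],np.ones(len(q))];f=np.linalg.lstsq(A,q[:,2],rcond=None)[0];res=q[:,2]-A@f
k=abs(res)<.006;f=np.linalg.lstsq(A[k],q[k,2],rcond=None)[0]
print('cover',np.arctan(-f[0]),f,len(q),k.sum(),'x',q[:,0].min(),q[:,0].max(),'z',q[:,2].max(),'y',q[:,1].min(),q[:,1].max())
for n,(u,v) in dict(roll=(257,283),can=(317,175),tum=(147,138)).items():print(n,P[v,u],L[v,u])
r0=s['pixels'][212:234,176:200];cv2.imwrite('pics/deck.png',cv2.resize(s['pixels'][195:250,165:255,::-1],None,fx=8,fy=8,interpolation=cv2.INTER_CUBIC))
E
```

```text
g [209.77647059 227.03529412] 85 [0.51435522 0.12653193 0.11      ] [0.51433915 0.12626031 0.11072332]
o [233.45783133 232.28915663] 83 [0.50424532 0.07520969 0.11      ] [0.50476269 0.07433378 0.11059519]
yaw -0.1944985118910855 0.0523085341856228
deck z [0.52469838 0.15260851 0.10795667] [0.50867297 0.10026089 0.1070908 ] [0.49166211 0.093353   0.10551063]
origin [0.59342662 0.1140134 ]
cover 0.7635111919499546 [-0.95715692  0.24365901] 2997 1850 x 0.0034566890874921405 0.11077203306598044 z 0.22980900533324045 y -0.06988051173050629 0.06991497093284445
roll [0.39531356 0.022043   0.07931051] [-0.17660205 -0.12852649  0.07931051]
can [ 0.62149016 -0.0938567   0.17978609] [ 0.06771039 -0.19852668  0.17978609]
tum [0.70571806 0.27060158 0.11599225] [0.07990964 0.17533874 0.11599225]
```

View pics/deck.png

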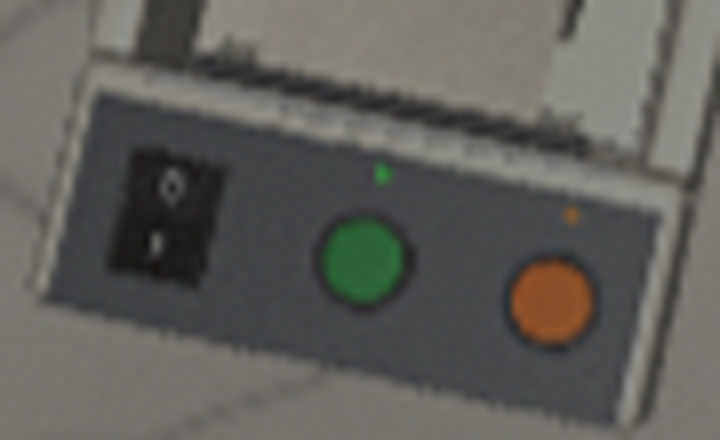

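```bash
python3 -m inch '[[0.2,-1,1,0.5,0],[0.8,-1,0,0.5,0],[0.8,-1,0,0.5,0],[0.8,-1,0,0.5,0],[0.8,-1,0,0.26,0]]' 20 && python3 -m inch '[[0.8,-1,0,0,0],[0.8,-1,0,0,0],[0.8,-1,0,0,0],[0.8,-1,0,0,0],[0.8,-1,0,0,0]]' && python3 -m inch '[[0.8,-1,0,0,0],[0.8,-1,0,0,0],[0.8,-1,0,0,0],[0.8,-1,0,0,0],[0.8,-1,0,0,0]]' && python3 -m inch '[[1,-1,0,0,0],[1,-1,0,0,0],[1,-1,0,0,0],[0.4,-0.4,0,0,0],[0,0,0,0,0]]'
python3 - <<'E'
from h import *
st=r.get_state();print(st['tool_pos'],R.from_quat(st['eef_rot']).as_matrix()[:,1:],st['contact_force'],st['opening'])
s=snap('wrist','w1');s2=snap('scene','s1')
cv2.imwrite('pics/pair1.png',np.hstack([cv2.resize(s['pixels'],(400,300)),s2['pixels'][60:285,180:480][:, :]if 0 else cv2.resize(s2['pixels'][60:285,180:480],(400,300))])[:,:,::-1])
np.savez('w1.npz',**s)
E
```

```text
clock: 0.6
tool_pos: [0.3471, 0.4413, 0.2824]
eef_rot: [0.096, 0.995, -0.0, -0.0]
contact_force: [1.2, -0.1, 0.1]
opening: 0.574
clock: 1.1
tool_pos: [0.4471, 0.3163, 0.2824]
eef_rot: [0.097, 0.995, -0.0, -0.0]
contact_force: [1.0, 0.1, -0.2]
opening: 0.114
clock: 1.6
tool_pos: [0.547, 0.1914, 0.2824]
eef_rot: [0.097, 0.995, -0.0, -0.0]
contact_force: [0.5, 1.2, 0.1]
opening: 0.004
clock: 2.1
tool_pos: [0.6322, 0.1056, 0.282]
eef_rot: [0.099, 0.995, -0.0, -0.0]
contact_force: [0.4, 1.3, 0.9]
opening: 0.005
[0.63218661 0.10561548 0.28195426] [[ 1.97561571e-01 -6.42466220e-04]
 [ 9.80289955e-01 -9.05352821e-04]
 [-1.01443554e-03 -9.99999384e-01]] [0.43869199 1.32385531 0.94082117] 0.005424557507446526
```

View pics/pair1.png

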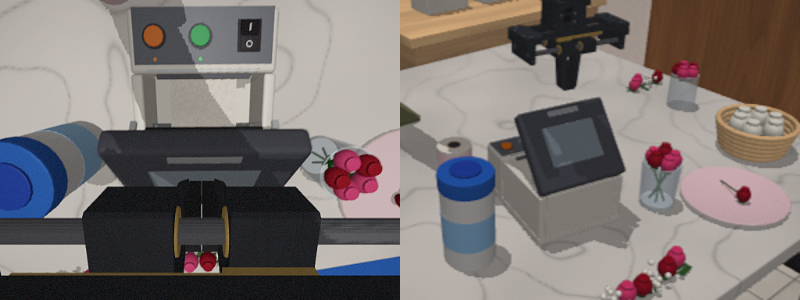

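The wrist view shows the deck with orange, green and rocker, and the closed fingertips over the cover's middle. The scene view shows the tips just above the cover. I'll refine the key positions from this second view.

```bash
python3 - <<'E'
from meas import *
s=dict(np.load('w1.npz'));P=cloud(s)
b=(160,360,0,120)
g=cen(s,(45,80,40),(85,255,255),b);o=cen(s,(3,120,80),(20,255,255),b)
G,O=[ray(s,*x[0],.11) for x in(g,o)]
print(g[0],G,np.median(P[g[2]],0),o[0],O,np.median(P[o[2]],0))
d=G-O;yaw=np.arctan2(-d[0],d[1]);print(yaw,np.linalg.norm(d))
k=cen(s,(0,0,0),(180,255,40),(300,336,20,70));print('rocker',k[0],ray(s,*k[0],.109),np.median(P[k[2]],0))
c,si=np.cos(yaw),np.sin(yaw);M=np.array([[c,si],[-si,c]]);org=G[:2]-M.T@[-.08,-.003];print('org',org)
# triangulate green/orange from two views
t=dict(np.load('top0.npz'))
def rd(s,u,v):
    a=ray(s,u,v,.0)-s['position'];return np.array(s['position']),a/np.linalg.norm(a)
for uv,tv in((g[0],(209.78,227.04)),(o[0],(233.46,232.29))):
    p,a=rd(s,*uv);q,e=rd(t,*tv);x=np.linalg.lstsq(np.c_[a,-e],q-p,rcond=None)[0];A=p+a*x[0];B=q+e*x[1];print('tri',A,B)
L=P.copy();L[...,:2]=(P[...,:2]-org)@M.T
m=(L[...,0]>-.03)&(L[...,0]<.03)&(abs(abs(L[...,1])-.055)<.025)&(P[...,2]>.18)
q=L[m];print(len(q));
for x in np.arange(-.0,.05,.006):
    z=q[abs(q[:,0]-x)<.003,2]
    if len(z):print(round(x,3),np.percentile(z,[10,50,90]))
st=r.get_state();print((st['tool_pos'][:2]-org)@M.T)
E
```

```text
[255.91272727  44.91818182] [0.51370153 0.12778278 0.11      ] [0.51340338 0.12782201 0.10859742] [195.91992883  45.56405694] [0.50400232 0.07717293 0.11      ] [0.50368449 0.07700765 0.10852066]
-0.18935077055959268 0.05153088150885805
rocker [319.88235294  34.66968326] [0.51645006 0.18301274 0.109     ] [0.51640424 0.1826892  0.10841791]
org [0.59283632 0.11567146]
tri [0.51381771 0.12776276 0.11063508] [0.51432803 0.12646534 0.11050081]
tri [0.50326036 0.07669628 0.10655747] [0.50432415 0.07541127 0.10650612]
21068
-0.0 [0.19618871 0.19711861 0.19824139]
0.006 [0.1978593  0.33274122 0.34917651]
0.012 [0.21322403 0.33955049 0.34338357]
0.018 [0.22098052 0.34393148 0.36404296]
0.024 [0.22118582 0.2224731  0.3520189 ]
0.03 [0.21824145 0.21958338 0.22089633]
[0.037893   0.00103266]
```

```bash
python3 -m inch '[[0,0,-0.7,0,0],[0,0,-0.7,0,0],[0,0,-0.3,0,0],[0,0,-0.2,0,0],[0,0,-0.1,0,0]]' && python3 -m inch '[[-0.26,0.05,-0.25,0,0],[-0.26,0.05,-0.25,0,0],[-0.25,0.05,-0.24,0,0],[0,0,0,0,0]]' && python3 -m inch '[[-0.31,0.06,-0.37,0,0],[-0.31,0.06,-0.38,0,0],[0,0,0,0,0]]' && python3 -m inch '[[-0.23,0.05,-0.43,0,0],[-0.23,0.04,-0.43,0,0],[0,0,0,0,0]]'
python3 - <<'E'
from h import *
s=snap('wrist');s2=snap('scene')
cv2.imwrite('pics/pair2.png',np.hstack([cv2.resize(s['pixels'],(400,300)),cv2.resize(s2['pixels'][60:285,180:480],(400,300))])[:,:,::-1])
E
```

```text
clock: 2.7
tool_pos: [0.6313, 0.1089, 0.233]
eef_rot: [0.097, 0.995, 0.0, 0.0]
contact_force: [0.2, -0.2, 1.1]
opening: 0.006
clock: 3.1
tool_pos: [0.6104, 0.1116, 0.2133]
eef_rot: [0.097, 0.995, -0.0, -0.001]
contact_force: [0.0, 0.5, 0.1]
opening: 0.003
clock: 3.4
tool_pos: [0.5951, 0.1143, 0.1945]
eef_rot: [0.097, 0.995, -0.001, -0.002]
contact_force: [-0.8, -1.1, 0.3]
opening: 0.007
clock: 3.7
tool_pos: [0.5843, 0.1164, 0.1733]
eef_rot: [0.097, 0.995, -0.001, -0.001]
contact_force: [0.6, 0.8, 0.4]
opening: -0.001
```

View pics/pair2.png

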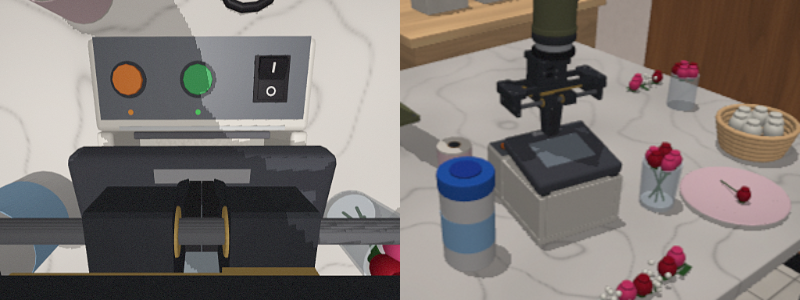

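The cover is following the tips and is now at about 0.2 rad; the printer hasn't moved visibly. Next is the latch press.

```bash
python3 -m inch '[[-0.25,0.05,-0.3,0,0],[-0.25,0.05,-0.3,0,0],[0,0,-0.15,0,0],[0,0,-0.1,0,0],[0,0,0,0,0]]' && python3 -m inch '[[0,0,-0.08,0,0],[0,0,-0.08,0,0],[0,0,0,0,0]]' && python3 -m inch '[[0,0,-0.08,0,0],[0,0,0,0,0],[0,0,0,0,0]]'
```

```text
clock: 4.3
tool_pos: [0.5721, 0.1192, 0.1526]
eef_rot: [0.097, 0.995, -0.0, -0.0]
contact_force: [-0.4, -0.0, -0.4]
opening: 0.005
clock: 4.6
tool_pos: [0.5723, 0.1193, 0.1502]
eef_rot: [0.097, 0.995, -0.0, -0.0]
contact_force: [-3.8, -1.3, 15.8]
opening: 0.007
clock: 4.9
tool_pos: [0.5723, 0.1193, 0.15]
eef_rot: [0.097, 0.995, -0.0, 0.0]
contact_force: [-8.5, -2.7, 31.9]
opening: 0.003
```

```bash
python3 -m inch '[[0,0,0.5,0,0],[0,0,1,0,0],[0,0,1,0,0],[0,0,0.5,0,0],[0,0,0,0,0]]'
python3 - <<'E'
from meas import *
s=snap('wrist');s2=snap('top');P=cloud(s)
cv2.imwrite('pics/pair3.png',np.hstack([cv2.resize(s['pixels'],(400,300)),cv2.resize(s2['pixels'][110:260,150:350],(400,300))])[:,:,::-1])
b=(60,400,0,180)
g=cen(s,(45,80,40),(85,255,255),b);o=cen(s,(3,120,80),(20,255,255),b)
G,O=[ray(s,*x[0],.11) for x in(g,o)]
print(g[0],G,np.median(P[g[2]],0),o[0],O)
d=G-O;yaw=np.arctan2(-d[0],d[1]);c,si=np.cos(yaw),np.sin(yaw);M=np.array([[c,si],[-si,c]]);org=G[:2]-M.T@[-.08,-.003];print(yaw,np.linalg.norm(d),'org',org)
L=P.copy();L[...,:2]=(P[...,:2]-org)@M.T
m=(abs(abs(L[...,1])-.055)<.02)
for x in np.arange(-.035,.02,.008):
    z=L[m&(abs(L[...,0]-x)<.003)&(P[...,2]<.17),2]
    if len(z):print(round(x,3),len(z),np.percentile(z,[10,50,90]))
t=r.get_state()['tool_pos']
for n,p in(('rock',(-.093,.052)),('feed',(-.08,-.003))):
    w=org+M.T@np.array(p);print(n,w,(w-t[:2])/.025)
E
```

```text
clock: 5.4
tool_pos: [0.5736, 0.1195, 0.2229]
eef_rot: [0.097, 0.995, 0.001, 0.001]
contact_force: [-0.2, 0.6, 0.2]
opening: 0.003
[251.70579915 117.83592645] [0.51345428 0.12707014 0.11      ] [0.51339361 0.1270573  0.10869136] [181.21270718 118.14088398] [0.50371331 0.07678407 0.11      ]
-0.1913414353257821 0.05122085653517277 org [0.59256481 0.11480131]
-0.035 1068 [0.12737063 0.12898783 0.13013486]
-0.027 958 [0.12870757 0.12964406 0.13049336]
-0.019 899 [0.12888273 0.12966685 0.13046412]
-0.011 870 [0.12882874 0.12966461 0.1304792 ]
-0.003 859 [0.12895349 0.12977737 0.13061566]
0.005 433 [0.1289214  0.1296425  0.13061301]
rock [0.51115122 0.18353868] [-2.44624586  2.58298978]
feed [0.51345428 0.12707014] [-2.3541231   0.32424823]
```

View pics/pair3.png

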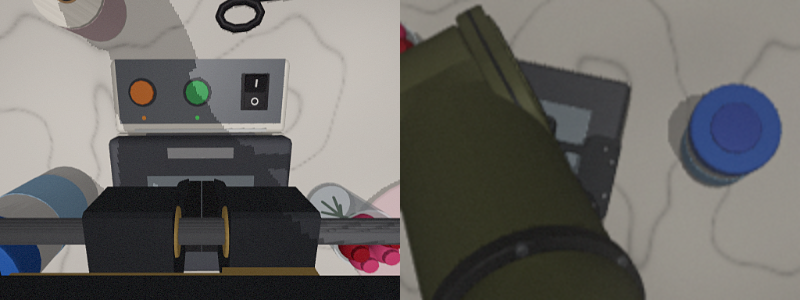

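The cover is level at 0.130 m, so it is latched, and the printer has not moved. In the wrist view, the bar half of the rocker is at (256,83). Moving over it.

```bash
python3 -m inch '[[-0.85,0.86,0,0,0],[-0.8,0.86,0,0,0],[-0.8,0.86,-0.7,0,0],[0,0,-0.9,0,0],[0,0,-0.9,0,0]]' && python3 -m inch '[[0,0,-0.7,0,0],[0,0,-0.15,0,0],[0,0,-0.1,0,0],[0,0,0,0,0]]' && python3 -m inch '[[0,0,-0.1,0,0],[0,0,-0.1,0,0],[0,0,0,0,0]]'
```

```text
clock: 6.0
tool_pos: [0.5101, 0.1845, 0.1574]
eef_rot: [0.096, 0.995, -0.0, -0.001]
contact_force: [0.1, -0.7, 0.7]
opening: 0.009
clock: 6.4
tool_pos: [0.5115, 0.1836, 0.1354]
eef_rot: [0.097, 0.995, -0.0, -0.0]
contact_force: [-1.4, -0.4, 0.1]
opening: 0.01
clock: 6.7
tool_pos: [0.5116, 0.1837, 0.1307]
eef_rot: [0.097, 0.995, 0.0, 0.0]
contact_force: [-0.3, 0.7, 0.4]
opening: 0.006
```

```bash
python3 -m inch '[[0,0,-0.06,0,0],[0,0,0,0,0]]' && python3 -m inch '[[0,0,-0.06,0,0],[0,0,0,0,0]]' && python3 -m inch '[[0,0,-0.06,0,0],[0,0,0,0,0]]'
```

```text
clock: 6.9
tool_pos: [0.5116, 0.1836, 0.1289]
eef_rot: [0.097, 0.995, 0.0, 0.0]
contact_force: [0.1, -0.3, -0.1]
opening: 0.008
clock: 7.1
tool_pos: [0.5115, 0.1836, 0.1273]
eef_rot: [0.097, 0.995, -0.0, -0.0]
contact_force: [-0.5, 0.2, -0.1]
opening: 0.007
clock: 7.3
tool_pos: [0.5116, 0.1837, 0.1264]
eef_rot: [0.097, 0.995, 0.0, 0.0]
contact_force: [-1.3, -1.1, 4.6]
opening: 0.003
```

```bash
python3 -m inch '[[0,0,-0.06,0,0],[0,0,0,0,0]]' && python3 -m inch '[[0,0,-0.04,0,0],[0,0,0,0,0],[0,0,0,0,0]]' && python3 -m inch '[[0,0,0.6,0,0],[0,0,1,0,0],[0.6,-0.6,1,0,0],[0.8,-0.8,0.5,0,0],[0.8,-0.8,0,0,0]]' && python3 -m inch '[[0,0,0,0,0]]'
python3 - <<'E'
from meas import *
s=snap('wrist');cv2.imwrite('pics/w4.png',cv2.resize(s['pixels'][30:200,120:370],(750,510))[:,:,::-1])
b=(60,400,0,180)
g=cen(s,(45,80,40),(85,255,255),b);o=cen(s,(3,120,80),(20,255,255),b)
G,O=[ray(s,*x[0],.11) for x in(g,o)];print(g[0],G,O,(G-r.get_state()['tool_pos'])/.025)
E
```

```text
clock: 7.5
tool_pos: [0.5117, 0.1837, 0.1263]
eef_rot: [0.097, 0.995, 0.0, 0.001]
contact_force: [-3.5, -1.4, 17.3]
opening: 0.006
clock: 7.8
tool_pos: [0.5117, 0.1837, 0.1261]
eef_rot: [0.097, 0.995, 0.0, 0.001]
contact_force: [-6.3, -1.8, 25.4]
opening: 0.006
clock: 8.3
tool_pos: [0.5682, 0.1287, 0.2032]
eef_rot: [0.097, 0.995, 0.001, 0.002]
contact_force: [-0.1, 0.3, -0.2]
opening: 0.005
clock: 8.4
tool_pos: [0.5697, 0.1241, 0.2014]
eef_rot: [0.101, 0.995, -0.001, 0.002]
contact_force: [-0.1, 0.0, -0.6]
opening: 0.004
[246.23650976 125.09299656] [0.51305316 0.12771084 0.11      ] [0.50326432 0.0774413  0.11      ] [-2.1852405   0.05029615 -3.63662499]
```

View pics/w4.png

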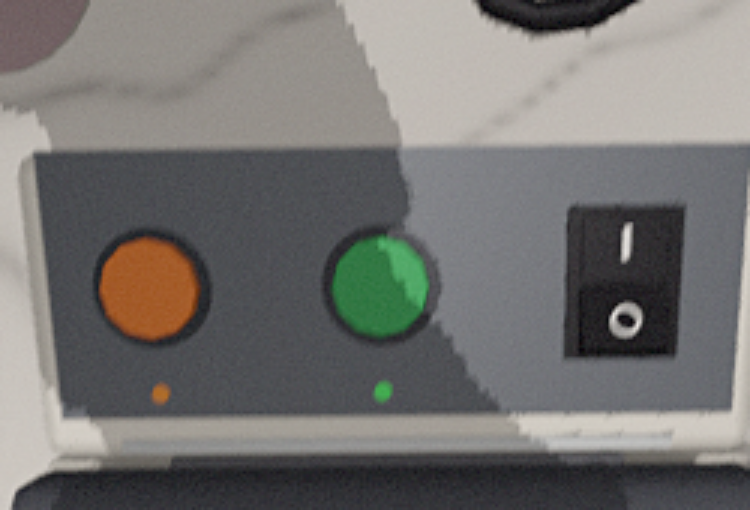

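```bash
python3 - <<'E'
from meas import *
s=snap('wrist');P=cloud(s)
G,O=np.array([.51345,.1271]),np.array([.5035,.0770])
d=G-O;yaw=np.arctan2(-d[0],d[1]);c,si=np.cos(yaw),np.sin(yaw);M=np.array([[c,si],[-si,c]]);org=G-M.T@[-.08,-.003]
q0=dict(np.load('w1.npz'))
for nm,Q in(('before',cloud(q0)),('now',P)):
    L=(Q[...,:2]-org)@M.T
    for x in np.arange(-.1,-.058,.004):
        m=(abs(L[...,0]-x)<.002)&(abs(L[...,1]-.052)<.007);k=(abs(L[...,0]-x)<.002)&(abs(L[...,1]-.025)<.007)
        print(nm,round(x,3),m.sum(),np.round(1000*(np.median(Q[m,2])-np.median(Q[k,2])),1))
E
```

```text
before -0.1 83 0.3
before -0.096 52 3.0
before -0.092 88 6.5
before -0.088 94 4.9
before -0.084 87 3.1
before -0.08 87 1.5
before -0.076 74 1.7
before -0.072 73 1.8
before -0.068 82 1.7
before -0.064 80 1.1
before -0.06 75 -0.1
now -0.1 126 0.1
now -0.096 126 1.0
now -0.092 146 1.6
now -0.088 124 1.8
now -0.084 123 1.8
now -0.08 126 1.7
now -0.076 125 3.4
now -0.072 127 5.0
now -0.068 127 6.8
now -0.064 98 2.0
now -0.06 120 -159.5
```

The depth profile confirms the rocker has flipped: the bar half is level at about 1.7 mm and the ring half is raised to 6.8 mm. Now the feed key.

```bash
python3 -m inch '[[-0.7,-0.02,0,0,0],[-0.7,-0.02,0,0,0],[-0.7,-0.02,-0.5,0,0],[0,0,-0.9,0,0],[0,0,-0.8,0,0]]' && python3 -m inch '[[0,0,-0.4,0,0],[0,0,0,0,0],[0,0,0,0,0]]'
```

```text
clock: 9.0
tool_pos: [0.5123, 0.1287, 0.1455]
eef_rot: [0.096, 0.995, 0.0, -0.001]
contact_force: [0.5, -0.0, -0.0]
opening: 0.004
clock: 9.3
tool_pos: [0.5139, 0.1278, 0.1363]
eef_rot: [0.097, 0.995, 0.0, -0.0]
contact_force: [0.3, 0.1, 0.5]
opening: 0.005
```

```bash
python3 -m inch '[[0,0,-0.15,0,0],[0,0,-0.12,0,0],[0,0,0,0,0]]' && python3 -m inch '[[0,0,-0.1,0,0],[0,0,-0.06,0,0],[0,0,0,0,0]]' && python3 -m inch '[[0,0,-0.06,0,0],[0,0,0,0,0],[0,0,0,0,0]]'
```

```text
clock: 9.6
tool_pos: [0.5144, 0.1273, 0.1294]
eef_rot: [0.097, 0.995, 0.0, 0.0]
contact_force: [0.4, 1.3, 1.0]
opening: 0.006
clock: 9.9
tool_pos: [0.5144, 0.1273, 0.1259]
eef_rot: [0.097, 0.995, 0.0, 0.001]
contact_force: [-0.6, -0.0, 7.7]
opening: 0.004
clock: 10.2
tool_pos: [0.5145, 0.1273, 0.1257]
eef_rot: [0.097, 0.995, 0.0, 0.001]
contact_force: [-3.8, -0.9, 20.6]
opening: 0.006
```

The key is on its stop: 20 N against the 4.6 N needed. I'll let it go, retreat upwards and check.

```bash
python3 -m inch '[[0,0,0.5,0,0],[0,0,1,0,0],[0,0,1,0,0],[0.6,0,1,0,0],[0.8,0,0.5,0,0]]' && python3 -m inch '[[0.8,0,0,0,0],[0,0,0,0,0],[0,0,0,0,0],[0,0,0,0,0]]'
python3 - <<'E'
from meas import *
s=snap('wrist','w5');P=cloud(s);s2=snap('scene');t=snap('top')
b=(60,400,0,250)
g=cen(s,(45,80,40),(85,255,255),b);o=cen(s,(3,120,80),(20,255,255),b)
for x in(g,o):print(ray(s,*x[0],.11),np.median(P[x[2]],0))
G,O=[ray(s,*x[0],.11)[:2] for x in(g,o)];d=G-O;yaw=np.arctan2(-d[0],d[1]);c,si=np.cos(yaw),np.sin(yaw);M=np.array([[c,si],[-si,c]]);org=G-M.T@[-.08,-.003];L=(P[...,:2]-org)@M.T
f=lambda x,y:np.median(P[(abs(L[...,0]-x)<.002)&(abs(L[...,1]-y)<.006),2]).round(4)
print('deck',f(-.08,.025),'on',f(-.092,.052),'off',f(-.068,.052),'cover',f(-.03,.05),f(-.01,.05),'org',org,yaw)
cv2.imwrite('pics/pair5.png',np.hstack([cv2.resize(s['pixels'],(400,300)),cv2.resize(s2['pixels'][60:285,180:480],(400,300))])[:,:,::-1])
# roll & scissors & canister shifts in top view vs start (unoccluded check)
a=np.load('top0.npz')['pixels'].astype(int);D=abs(t['pixels']-a).sum(2)
for n,(u0,u1,v0,v1) in dict(roll=(240,276,266,302),sc=(122,200,250,290),can=(294,342,152,200),tum=(125,168,118,160)).items():print(n,np.median(D[v0:v1,u0:u1]),(D[v0:v1,u0:u1]>90).mean())
E
```

```text
clock: 10.7
tool_pos: [0.5492, 0.1274, 0.2259]
eef_rot: [0.097, 0.995, 0.0, 0.001]
contact_force: [-0.3, 0.3, -0.6]
opening: 0.002
clock: 11.1
tool_pos: [0.5675, 0.1271, 0.2232]
eef_rot: [0.097, 0.995, -0.0, -0.001]
contact_force: [-0.8, 0.9, -0.4]
opening: 0.004
[0.51362076 0.12729734 0.11      ] [0.5136309  0.12717516 0.10865996]
[0.50382727 0.07696468 0.11      ] [0.50378119 0.07659641 0.10857482]
deck 0.1041 on 0.1059 off 0.1107 cover 0.1294 0.1298 org [0.59272105 0.11496263] -0.19217413271116573
roll 213.0 0.7145061728395061
sc 70.0 0.4173076923076923
can 45.0 0.0
tum 71.0 0.38704318936877075
```

View pics/pair5.png

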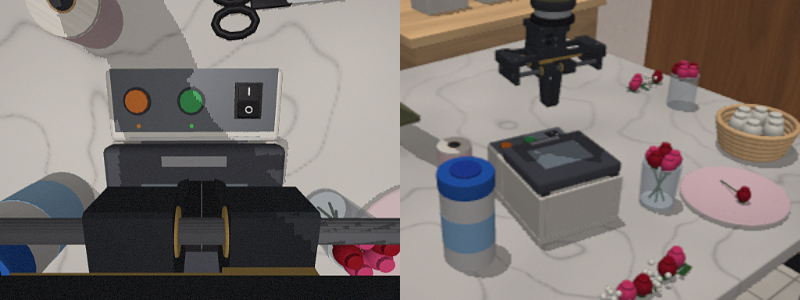

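Everything looks right: cover level, rocker on, both keys about 4.5 mm proud, tool clear and neighbours in place. The top-view differences come from the arm and its shadow covering things. Handing in.

```bash
python3 -c "
from plant import r
print(r.finish_job())"
```

```text
the job is handed in; nothing more can be done
None
```

I pressed the cover shut, switched the rocker on, then pressed the feed key and let it go. I handed the job in at about 11 s of robot time, and no verdict was reported.

**Last checks:**
- **Cover:** its face is level at 0.129–0.130 m, after a press of up to 32 N.
- **Rocker:** the depth profile shows the bar end down (1.8 mm above the deck) and the ring end up (6.6 mm).
- **Keys:** I pressed the feed key to its stop at 20 N. Both keys now stand about 4.5 mm above the deck, so both are up. I never touched the cancel key.
- **Printer:** it is within about 1 mm of where it started.
- **Robot:** the tool is clear of everything, and the wrist force reads only noise.

**Checks that failed or disagreed:**
- **Neighbours:** the before-and-after top-view comparison didn't work for the roll, scissors and tumbler. I put that down to the arm and its shadow covering them. The canister showed no change. I judged all four by eye from the wrist and scene pictures, where they look unmoved.
- **Rocker contact:** I felt no force where I expected to meet the rocker. It had probably already flipped between readings.
- **Label:** I saw none come out in the last pictures.

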